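Turn a lapped valve disc over in the flip nest

TASK

The flat round valve disc lying out on the bench has to be turned over with the flip nest for lapping its other side. Lay it flat, same face up, in the middle of the nest's open leaf, then swing the leaf right over onto the fixed half, so that the nest is fully shut with the disc upside down inside.

Things in the scene. Friction and masses are not known exactly. Their poses are not given: they have to be found in the camera images.
- valve_disc: the loose flat metal disc, 27 mm across, 10 mm high, three-lobed face up, by itself on the bench left of the flip nest. A nozzle nut (26 mm high) and a bush (22 mm high) of about its diameter stand near; the discs in the sorting box are not meant. Origin: centre of the underside as it lies at the start; z: its axis, up at the start.
- flip_nest: book-like clamshell fixture of aluminium and steel, fixed to the bench, 136 x 100 mm. Origin: on the bench, straight under the hinge, whose line runs along the nest's y, 39 mm up. The open leaf lies on the -x side, the fixed half on +x: a tray, floor 32 mm up, middle at x = +38 mm, y = 0, 66 mm wide. Shut, there is 4 mm of room over the disc, which has toppled face down onto it.
- flip_leaf (a joint): 0 = leaf open and level (start), 1.57 upright, 3.14 shut on the fixed half; falls if let go off upright. Open: floor 32 mm up, middle at nest x = -38 mm, y = 0; the disc may lie 8 mm off that. 3.5 mm high black fences: a shallow V, its point 11 mm from the hinge, that holds the disc as it rises, and a straight one 62 mm out. No fences at the y ends: room for fingers closing along y.
- leaf_knob (a point): centre of the leaf's knob: dark steel round bar, 16 mm diameter, 24 mm long, parallel to the hinge, on a 14 mm wide tongue at the leaf's outer end, 92 mm from the hinge line; 39 mm above the bench both open and shut, clear below. Pinched by its two flat ends (along the nest's y) it pivots between the fingers as the leaf swings, so the gripper can keep pointing down.

How it is judged:
By the outcome, as a careful person would: the job done as asked, in the order asked, and still so for the second after the job is handed in, with the robot touching nothing.
It also fails if it takes over 58 s, if anything falls off the work surface, if the arm or the gripper's body presses on something with over 40 N, if the wrist force passes 120 N, or if a joint passes its speed limit or range.

ROBOT

A 6-joint arm with a two-finger parallel gripper is mounted at the origin on a cart in front of the work surface, level with it; the furniture and walls round the work are solid. World frame = base frame: x ahead of the robot, y to its left, z up, the work surface at z = 0. Lengths are in m, angles in degrees, forces in N, time in s.
With the tool pointing down it reaches from about 0.4 to 0.825 m from the base axis. Payload 7 kg.
Tool frame: the origin (TCP) lies between the finger pads; the fingertips stand 22 mm ahead of it and the grasp point (between the pads) lies 3 mm ahead of it; z points along the fingers, y is the line along which they close (so a half turn about z gives the same grasp; the last joint's range is limited). The gripper opens to 88 mm and grips with 3 to 60 N. Pads are 19 mm wide; open, the fingers measure 130 mm over their backs; the gripper's body (78 mm by 193 mm) begins 47 mm behind the grasp point.
Start: joints at [-54.196, 20.546, 0.682, 0, -70.136, -16.507], TCP at [0.223, -0.637, 0.249] pointing down, gripper open.
Joint ranges: [-176.03, 176.03], [-82.01, 121.73], [-58.28, 71.71], [-173.87, 95.51], [-174.79, -0.11], [-173.66, 173.66]. Speed limits (degrees/s): [136.94, 136.94, 172.46, 180, 180, 180].

INTERFACE

Orientations are given as [roll, pitch, yaw] about the fixed x, y, z axes, in that order (R = Rz(yaw) Ry(pitch) Rx(roll)).
In Python, from plant import ctrl gives the robot as it stands.
- The arm moves only by the tool apply_moves, never from a script. Its argument "targets" is a list of rows, each an object with "travel": the shift along the tool's x, y, z in mm, a list of three; "roll": the turn about the tool's z in degrees; "jaw": the finger opening in mm, from 0 to 87.6. In form: [{"travel": [tx, ty, tz], "roll": roll, "jaw": jaw}, ...]. A call has 1 to 10 rows; each row shifts and turns the commanded pose from where the row before left it, along the tool's axes as they then stand; what a row does not reach is not made up. A row lasts 1/10 s, in which the tool goes at most 50 mm and 8.59 degrees, less where a joint would pass 70% of its speed; a pose out of reach is approached as far as the arm can. A call with a gripper value outside its range is refused whole. The fingers move at their own pace and stop on an object; the grip force is fixed at half the most. Time passes only in rows, so rows that do not move let the fingers close. It gives the time, the measured TCP pose, the force, the opening and the grip force at its end, in the units of the state.
- ctrl.get_obs(): the state, without advancing time (a new reading comes with each control period).
- ctrl.snapshot(name): name is "scene" or "top" or "wrist"; returns the picture (480x640x3 uint8, red, green, blue); there is no depth.
- ctrl.calibration(name): a dict with "K" (3x3 intrinsics, pixels), "extrinsics" (4x4, takes a point from camera to world coordinates); the wrist camera has in their place "hand_eye" (4x4, takes a point from camera to tool coordinates, whose origin is the TCP and whose axes are the flange's). Camera axes: x right, y down, z forward; pixel columns grow to the right and rows downward; lengths in m; the calibration is good to about 2 mm. A picture is of the moment at which its call begins: read the wrist's pose just before it. calibration takes no time and is no camera call.
- ctrl.close_job(): hands the job in; it is judged then, once.
The state is a dict: "clock": time; "joint_pos": joint angles; "qvel": joint speeds; "tau": joint torques, N m; "tool_pos": TCP position; "orientation": TCP orientation; "force": force on the tool from outside, world axes, zero at the start; "moment": the same for the moment, N m; "opening": finger opening in m; "gripper_force": force on a finger pad.
Only numpy, scipy, OpenCV 4.12 (cv2) and the standard library are available. Lean on these libraries where they do the work, as an engineer would, in place of code of your own. Each camera call takes 0.05 s, during which the arm holds its last target. There are 200 camera calls.

## Working session

There is one attempt and no reset: what is moved stays moved. The work goes in short steps, Python scripts to look and compute and a tool call to move; the robot and the scene stay as the last step left them, time stands still between calls to the robot, and variables do not carry over. Pictures are saved under pics/ and viewed, at most 10 in all, crops included, and the job is handed in when it is done.

Besides the shell and the picture viewer there is one more tool, called after "Emit:" in YAML: its name, and indented under it one key for each argument. apply_moves: Moves the arm, as the interface text tells. Its arguments: {"type":"object","properties":{"targets":{"type":"array","items":{"type":"object","properties":{"travel":{"type":"array","items":{"type":"number"}},"roll":{"type":"number"},"jaw":{"type":"number"}}}}},"required":["targets"]}

```bash
mkdir -p pics
python3 - <<'E'
from plant import ctrl
import cv2,numpy as np
o=ctrl.get_obs();print(o)
for n in("top","scene"):
    cv2.imwrite(f"pics/{n}0.png",ctrl.snapshot(n)[:,:,::-1]);c=ctrl.calibration(n);print(np.round(c["K"],1).tolist(),np.round(c["extrinsics"],4).tolist())
print(np.round(ctrl.calibration("wrist")["hand_eye"],4).tolist())
E
```

```text
{'clock': 0.0, 'joint_pos': array([-5.41985260e+01,  2.05904368e+01,  6.33702125e-01, -1.99339296e-02,
       -7.01373096e+01, -1.65056349e+01]), 'qvel': array([-0.03598173,  0.05941196,  0.01042519, -0.05672855,  0.02940353,
        0.05838023]), 'tau': array([ 6.44206175e-04, -5.82722890e+01,  2.93045729e+01,  6.99727133e+00,
        6.83208142e-03, -1.44741675e-04]), 'tool_pos': array([ 0.22285728, -0.63665858,  0.24763398]), 'orientation': array([ 1.79904507e+02, -8.75440790e-03, -1.60710942e+02]), 'force': array([0.32677088, 0.52895156, 0.56757232]), 'moment': array([-0.0002397 ,  0.00757372,  0.01509685]), 'gripper_force': 0.0, 'opening': 0.08748148704796976}
[[581.2, 0.0, 322.4], [0.0, 581.2, 235.3], [0.0, 0.0, 1.0]] [[0.0015, -0.9942, 0.1075, 0.4135], [-1.0, -0.0019, -0.0037, 0.2423], [0.0039, -0.1075, -0.9942, 0.9346], [0.0, 0.0, 0.0, 1.0]]
[[553.6, 0.0, 329.1], [0.0, 553.6, 247.3], [0.0, 0.0, 1.0]] [[-0.6154, -0.5422, 0.5721, 0.0405], [-0.7882, 0.4198, -0.45, 0.6387], [0.0038, -0.7279, -0.6857, 0.6516], [0.0, 0.0, 0.0, 1.0]]
[[0.0014, -0.9693, -0.2457, 0.0653], [1.0, 0.0016, -0.0005, -0.001], [0.0009, -0.2457, 0.9693, -0.1362], [0.0, 0.0, 0.0, 1.0]]
```

View pics/top0.png

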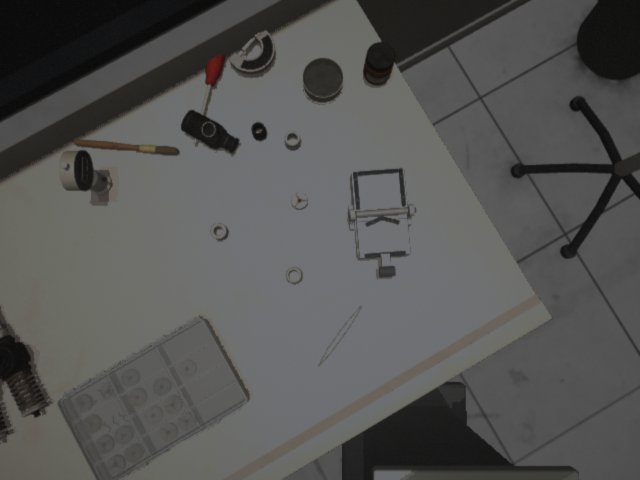

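View pics/scene0.png

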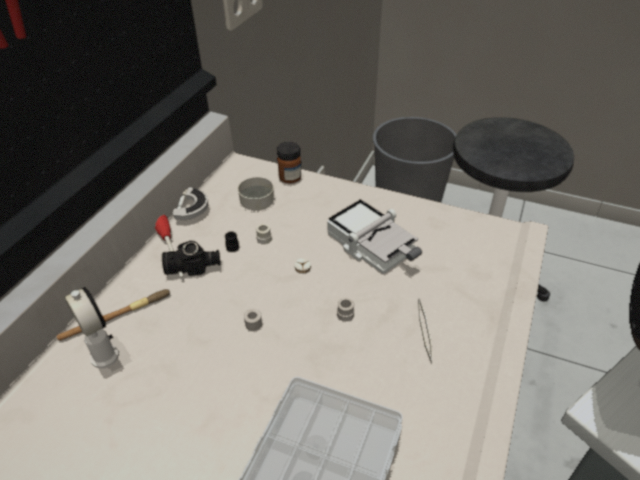

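The top view shows the three-lobed disc at about (300,201), and the nest's hinge at about (381,212) with its knob at about (387,271). I'll enlarge that area.

```bash
python3 - <<'E'
import cv2
i=cv2.imread("pics/top0.png")[150:290,280:430]
cv2.imwrite("pics/c1.png",cv2.convertScaleAbs(cv2.resize(i,(600,560),interpolation=cv2.INTER_CUBIC),alpha=1.4))
E
cat > h.py <<'E'
import numpy as np,cv2
from plant import ctrl
from scipy.spatial.transform import Rotation as R
def T():
    o=ctrl.get_obs();M=np.eye(4);M[:3,:3]=R.from_euler('xyz',o['orientation'],degrees=True).as_matrix();M[:3,3]=o['tool_pos'];return M
def px(name,u,v,z,M=None):
    c=ctrl.calibration(name);E=c["extrinsics"] if name!="wrist" else M@c["hand_eye"]
    d=E[:3,:3]@np.linalg.solve(c["K"],[u,v,1]);p=E[:3,3];return p+d*(z-p[2])/d[2]
E
```

```text
(no output)
```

View pics/c1.png

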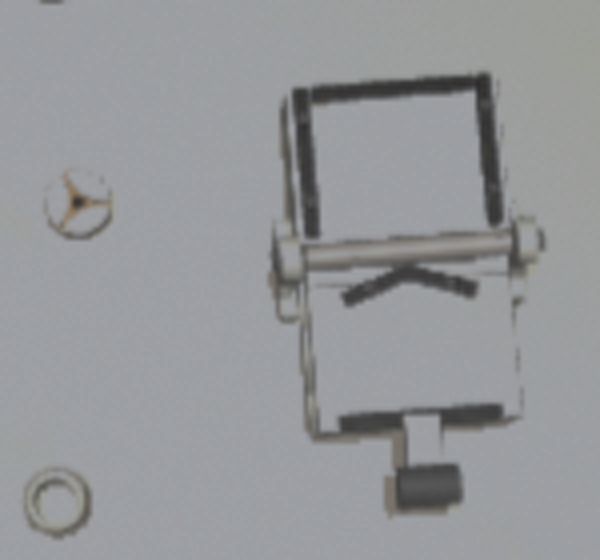

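Enlarged: disc centre is at crop (78,202), V point at (408,268), knob at (430,487), and the hinge bar runs from (305,254) to (510,241).

Run:
```python
from h import *
f=lambda x,y,z:px("top",280+x/4-.4,150+y/4-.4,z)
d=f(78,202,.010);k=f(430,487,.039);v=f(408,268,.035);h1=f(305,254,.041);h2=f(510,241,.041)
s=px("scene",302,266,.01)
print("disc",d,"scene",s,"\nknob",k,"V",v,"h",h1,h2,(h1+h2)/2, np.linalg.norm(h1-h2))
x=-(k-v);print("yaw nest from knob->V",np.degrees(np.arctan2(x[1],x[0])),np.linalg.norm(x)); y=h1-h2;print("yaw hinge",np.degrees(np.arctan2(-y[0],y[1])))
M=T();print("tool axes",np.round(M[:3,:3],3).tolist())
```

```text
disc [0.57038801 0.2764715  0.01      ] scene [0.56781937 0.2800253  0.01      ] 
knob [0.45465041 0.13922106 0.039     ] V [0.5403189  0.14646855 0.035     ] h [0.5448777  0.18706944 0.041     ] [0.55014843 0.10734473 0.041     ] [0.54751307 0.14720708 0.041     ] 0.07989874560376731
yaw nest from knob->V 4.8356624124749485 0.08606750590752617
yaw hinge 3.7824186464758394
tool axes [[-0.944, -0.33, -0.001], [-0.33, 0.944, 0.001], [0.0, 0.002, -1.0]]
```

Emit:
apply_moves:
  targets:
    - {"travel":[-31,37,0]}
    - {"travel":[-31,37,0]}
    - {"travel":[-31,37,0]}
    - {"travel":[-31,37,0]}
    - {"travel":[-31,37,0]}
    - {"travel":[-31,37,0]}
    - {"travel":[-31,37,0]}
    - {"travel":[-31,37,0]}
    - {"travel":[-31,37,0]}
    - {"travel":[-31,37,0]}

```text
validation failed for argument at $.ta...
```

Emit:
apply_moves:
  targets:
    - {"travel":[-31,37,0],"roll":0,"jaw":87}
    - {"travel":[-31,37,0],"roll":0,"jaw":87}
    - {"travel":[-31,37,0],"roll":0,"jaw":87}
    - {"travel":[-31,37,0],"roll":0,"jaw":87}
    - {"travel":[-31,37,0],"roll":0,"jaw":87}
    - {"travel":[-31,37,0],"roll":0,"jaw":87}
    - {"travel":[-31,37,0],"roll":0,"jaw":87}
    - {"travel":[-31,37,0],"roll":0,"jaw":87}
    - {"travel":[-31,37,0],"roll":0,"jaw":87}
    - {"travel":[-31,37,0],"roll":0,"jaw":87}

```text
clock: 1.1
tool_pos: [0.3934, -0.1835, 0.2486]
orientation: [-180.0, 0.0, -160.7]
force: [1.1, -0.2, 0.2]
opening: 0.087
gripper_force: 0.0
```

Emit:
apply_moves:
  targets:
    - {"travel":[-32,37.5,0],"roll":0,"jaw":87}
    - {"travel":[-32,37.5,0],"roll":0,"jaw":87}
    - {"travel":[-32,37.5,0],"roll":0,"jaw":87}
    - {"travel":[-32,37.5,0],"roll":0,"jaw":87}
    - {"travel":[-32,37.5,0],"roll":0,"jaw":87}
    - {"travel":[-32,37.5,0],"roll":0,"jaw":87}
    - {"travel":[-32,37.5,0],"roll":0,"jaw":87}
    - {"travel":[-32,37.5,0],"roll":0,"jaw":87}
    - {"travel":[-32,37.5,0],"roll":0,"jaw":87}
    - {"travel":[-32,37.5,0],"roll":0,"jaw":87}

```text
clock: 2.1
tool_pos: [0.5717, 0.2762, 0.2482]
orientation: [-180.0, -0.0, -160.7]
force: [1.2, -0.4, 0.3]
opening: 0.0869
gripper_force: 0.0
```

Emit:
apply_moves:
  targets:
    - {"travel":[0,0,45],"roll":7.5,"jaw":60}
    - {"travel":[0,0,45],"roll":7.5,"jaw":60}
    - {"travel":[0,0,15],"roll":0,"jaw":60}
    - {"travel":[0,0,0],"roll":0,"jaw":60}

```text
clock: 2.5
tool_pos: [0.5697, 0.2731, 0.1399]
orientation: [-179.8, -0.3, -175.7]
force: [-0.3, 0.6, 0.6]
opening: 0.0626
gripper_force: 0.0
```

Run:
```python
from h import *
M=T();np.save("M1.npy",M);i=ctrl.snapshot("wrist")[:,:,::-1];cv2.imwrite("pics/w1.png",i);print(np.round(M,4).tolist(),ctrl.calibration("wrist")["K"])
```

```text
[[-0.9972, -0.075, -0.0052, 0.5697], [-0.075, 0.9972, -0.0041, 0.2731], [0.0055, -0.0037, -1.0, 0.1399], [0.0, 0.0, 0.0, 1.0]] [[383.25804862   0.         321.74731825]
 [  0.         383.25804862 243.46564507]
 [  0.           0.           1.        ]]
```

View pics/w1.png

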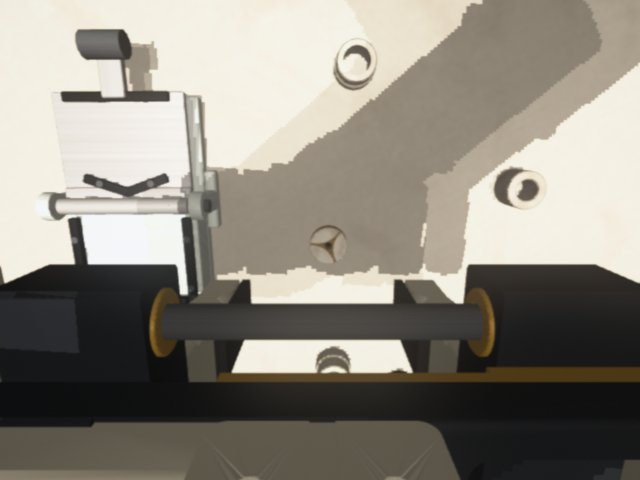

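Wrist view: disc centre is at (328,244), knob at about (104,44), V point at (127,192), and the hinge bar runs from (60,206) to (190,206).

Run:
```python
from h import *
M=np.load("M1.npy");f=lambda u,v,z:np.round(px("wrist",u,v,z,M),4)
print("disc",f(328,243.5,.010),"knob",f(104,44,.040),f(113,78,.032),"V",f(127,192,.0355),"hinge",f(60,206,.041),f(190,206,.041), "leaf outer corners",f(53,94,.032),f(184,94,.032))
```

```text
disc [0.5713 0.2763 0.01  ] knob [0.4581 0.1401 0.04  ] [0.4747 0.14   0.032 ] V [0.5416 0.147  0.0355] hinge [0.5526 0.1078 0.041 ] [0.5464 0.1883 0.041 ] leaf outer corners [0.4864 0.1035 0.032 ] [0.4804 0.1821 0.032 ]
```

Emit:
apply_moves:
  targets:
    - {"travel":[0,0,40],"roll":0,"jaw":60}
    - {"travel":[0,0,30],"roll":0,"jaw":60}
    - {"travel":[0,0,15],"roll":0,"jaw":60}
    - {"travel":[0,0,0],"roll":0,"jaw":50}
    - {"travel":[0,0,0],"roll":0,"jaw":50}

```text
clock: 3.05
tool_pos: [0.5725, 0.2749, 0.0604]
orientation: [179.9, 0.1, -175.7]
force: [0.5, 1.1, 0.9]
opening: 0.0513
gripper_force: 0.0
```

Emit:
apply_moves:
  targets:
    - {"travel":[0,2,15],"roll":0,"jaw":46}
    - {"travel":[0,0,12],"roll":0,"jaw":46}
    - {"travel":[0,0,7],"roll":0,"jaw":46}
    - {"travel":[0,0,0],"roll":0,"jaw":46}

```text
clock: 3.45
tool_pos: [0.5707, 0.2757, 0.0234]
orientation: [-179.9, -0.1, -175.7]
force: [-0.4, -0.4, -0.7]
opening: 0.046
gripper_force: 0.0
```

Emit:
apply_moves:
  targets:
    - {"travel":[0,0,0],"roll":0,"jaw":20}
    - {"travel":[0,0,0],"roll":0,"jaw":20}
    - {"travel":[0,0,0],"roll":0,"jaw":20}
    - {"travel":[0,0,0],"roll":0,"jaw":20}
    - {"travel":[0,0,0],"roll":0,"jaw":20}

```text
clock: 3.95
tool_pos: [0.5715, 0.2765, 0.025]
orientation: [180.0, 0.0, -175.7]
force: [-0.3, -0.1, 1.4]
opening: 0.0247
gripper_force: 30.0
```

Emit:
apply_moves:
  targets:
    - {"travel":[0,0,-10],"roll":0,"jaw":20}
    - {"travel":[0,0,-25],"roll":0,"jaw":20}
    - {"travel":[0,0,-40],"roll":0,"jaw":20}
    - {"travel":[0,0,-10],"roll":0,"jaw":20}
    - {"travel":[0,0,0],"roll":0,"jaw":20}

```text
clock: 4.45
tool_pos: [0.5724, 0.2771, 0.1126]
orientation: [179.8, 0.2, -175.7]
force: [0.2, 0.2, 0.0]
opening: 0.025
gripper_force: 30.0
```

Run:
```python
from h import *
M=T();np.save("M2.npy",M);i=ctrl.snapshot("wrist")[:,:,::-1];cv2.imwrite("pics/w2.png",i);print(ctrl.get_obs()["opening"])
cv2.imwrite("pics/w2c.png",cv2.convertScaleAbs(cv2.resize(i[200:420,220:420],(600,600)),alpha=1.5))
```

```text
0.024593357096414012
```

View pics/w2.png

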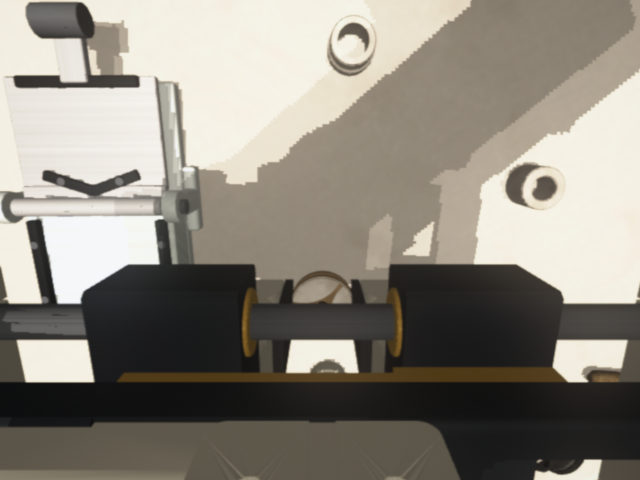

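The disc is held flat between the fingers, with its front edge at (322,271). The knob is at about (60,20) and the V point at (94,190).

Run:
```python
from h import *
M=np.load("M2.npy");M[:3,:3]=R.from_euler('xyz',[180,0,-175.7],degrees=True).as_matrix();M[:3,3]=[.5715,.2765,.110]
f=lambda u,v,z:px("wrist",u,v,z,M)
print("disc edge in tool",np.linalg.inv(M)@np.r_[f(322,271,.110-.0145),1])
print("knob",f(60,20,.040),"V",f(94,190,.0355),"hinge",f(12,206,.041),f(178,206,.041),"leaf edge mid/corners",f(7,78,.032),f(155,78,.032))
h=np.array([.5485,.1470]);a=np.radians(4.3);ex=np.array([np.cos(a),np.sin(a)])
c=h-.038*ex;print("leaf mid",c,"knob",h-.092*ex,"tool delta",M[:2,:2].T@(c-M[:2,3]))
```

```text
disc edge in tool [ 1.50661668e-02 -7.61225162e-04  1.45000000e-02  1.00000000e+00]
knob [0.45739762 0.13988529 0.04      ] V [0.53944967 0.14797943 0.0355    ] hinge [0.55064801 0.10647479 0.041     ] [0.54379486 0.19576376 0.041     ] leaf edge mid/corners [0.48495265 0.10484232 0.032     ] [0.47908268 0.18159404 0.032     ]
leaf mid [0.51060696 0.14415081] knob [0.45675897 0.14010196] tool delta [ 0.070645   -0.12741096]
```

Emit:
apply_moves:
  targets:
    - {"travel":[16,-30,0],"roll":0,"jaw":20}
    - {"travel":[20,-37,0],"roll":0,"jaw":20}
    - {"travel":[20,-36,0],"roll":0,"jaw":20}
    - {"travel":[14.5,-24,0],"roll":0,"jaw":20}
    - {"travel":[0,0,20],"roll":0,"jaw":20}
    - {"travel":[0,0,15],"roll":0,"jaw":20}
    - {"travel":[0,0,10],"roll":0,"jaw":20}
    - {"travel":[0,0,4],"roll":0,"jaw":20}
    - {"travel":[0,0,2],"roll":0,"jaw":20}
    - {"travel":[0,0,0],"roll":0,"jaw":20}

```text
clock: 5.5
tool_pos: [0.5106, 0.1445, 0.0584]
orientation: [-180.0, -0.0, -175.7]
force: [0.2, 0.4, -0.3]
opening: 0.0247
gripper_force: 30.0
```

Commanded z is now 0.059, against a contact height of about 0.057. I'll step down gently and watch the force.

Emit:
apply_moves:
  targets:
    - {"travel":[0,0,1],"roll":0,"jaw":20}
    - {"travel":[0,0,0.5],"roll":0,"jaw":20}
    - {"travel":[0,0,0],"roll":0,"jaw":20}

```text
clock: 5.8
tool_pos: [0.5107, 0.1445, 0.0573]
orientation: [180.0, 0.0, -175.7]
force: [-0.0, 0.2, -0.9]
opening: 0.0244
gripper_force: 30.0
```

Emit:
apply_moves:
  targets:
    - {"travel":[0,0,0.5],"roll":0,"jaw":20}
    - {"travel":[0,0,0],"roll":0,"jaw":20}

```text
clock: 6.0
tool_pos: [0.5107, 0.1445, 0.0569]
orientation: [180.0, 0.0, -175.7]
force: [-0.2, 0.2, 3.2]
opening: 0.0245
gripper_force: 30.0
```

Emit:
apply_moves:
  targets:
    - {"travel":[0,0,0],"roll":0,"jaw":36}
    - {"travel":[0,0,0],"roll":0,"jaw":36}
    - {"travel":[0,0,0],"roll":0,"jaw":36}
    - {"travel":[0,0,-8],"roll":0,"jaw":36}
    - {"travel":[0,0,-30],"roll":0,"jaw":36}
    - {"travel":[0,0,-45],"roll":0,"jaw":50}
    - {"travel":[0,0,-17],"roll":0,"jaw":50}
    - {"travel":[0,0,0],"roll":0,"jaw":50}

```text
clock: 6.8
tool_pos: [0.5122, 0.1453, 0.1604]
orientation: [179.8, 0.3, -175.7]
force: [0.6, -0.4, -0.6]
opening: 0.0487
gripper_force: 0.0
```

Run:
```python
from h import *
M=T();np.save("M3.npy",M);i=ctrl.snapshot("wrist")[:,:,::-1];cv2.imwrite("pics/w3.png",i)
```

```text
(no output)
```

View pics/w3.png

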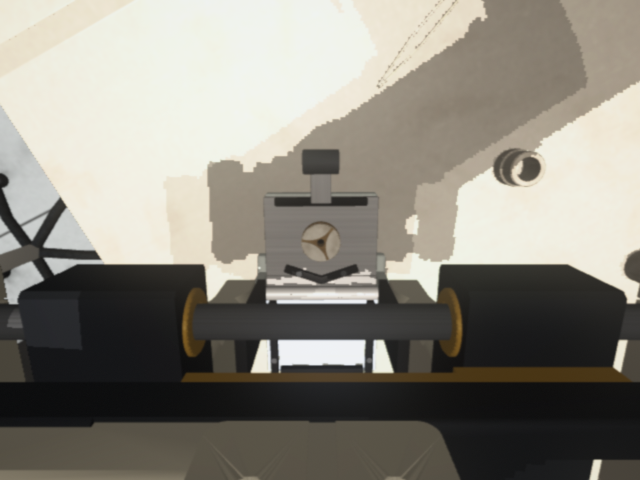

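The disc is lying flat, lobed face up, at (321,241), centred on the leaf. The knob is at (321,161) and the V point at (320,279).

Run:
```python
from h import *
M=np.load("M3.npy");print(M[:3,3]);M[:3,:3]=R.from_euler('xyz',[180,0,-175.7],degrees=True).as_matrix();M[:3,3]=[.5108,.1445,.157]
f=lambda u,v,z:np.linalg.inv(M)@np.r_[px("wrist",u,v,z,M),1]
for p in((321,241,.042),(321,161,.041),(320,278,.0355),(321,195,.032),(265,250,.032),(378,250,.032),(317,292,.044)): print(p,np.round(f(*p)[:3]*1e3,1))
```

```text
[0.51216786 0.14530094 0.16036536]
(321, 241, 0.042) [  3.   -1.4 115. ]
(321, 161, 0.041) [ 55.8  -1.5 116. ]
(320, 278, 0.0355) [-25.6  -2.1 121.5]
(321, 195, 0.032) [ 32.8  -1.5 125. ]
(265, 250, 0.032) [ -6.1 -41.  125. ]
(378, 250, 0.032) [ -5.9  38.8 125. ]
(317, 292, 0.044) [-32.9  -4.2 113. ]
```

Emit:
apply_moves:
  targets:
    - {"travel":[20,0,0],"roll":0,"jaw":50}
    - {"travel":[24,0,10],"roll":0,"jaw":50}
    - {"travel":[10,0,30],"roll":0,"jaw":50}
    - {"travel":[0,0,35],"roll":0,"jaw":50}
    - {"travel":[0,0,25],"roll":0,"jaw":50}
    - {"travel":[0,0,13],"roll":0,"jaw":50}
    - {"travel":[0,0,0],"roll":0,"jaw":50}

```text
clock: 7.55
tool_pos: [0.4548, 0.1389, 0.0411]
orientation: [-179.8, -0.3, -175.7]
force: [0.1, 0.0, 0.9]
opening: 0.0501
gripper_force: 0.0
```

Emit:
apply_moves:
  targets:
    - {"travel":[0,0,0],"roll":0,"jaw":18}
    - {"travel":[0,0,0],"roll":0,"jaw":18}
    - {"travel":[0,0,0],"roll":0,"jaw":18}
    - {"travel":[0,0,0],"roll":0,"jaw":18}
    - {"travel":[0,0,0],"roll":0,"jaw":18}
    - {"travel":[0,0,0],"roll":0,"jaw":18}

```text
clock: 8.15
tool_pos: [0.457, 0.1405, 0.0442]
orientation: [180.0, 0.1, -175.7]
force: [-1.1, -0.6, 6.8]
opening: 0.0235
gripper_force: 30.0
```

Run:
```python
from h import *
o=ctrl.get_obs();print(o['force'],o['moment'],o['tool_pos'])
M=T();np.save("M4.npy",M);i=ctrl.snapshot("wrist")[:,:,::-1];cv2.imwrite("pics/w4.png",i[100:400,150:490])
```

```text
[-1.12600416 -0.63484113  6.7771786 ] [0.00419685 0.45747043 0.00733352] [0.45700588 0.14053752 0.04417343]
```

View pics/w4.png

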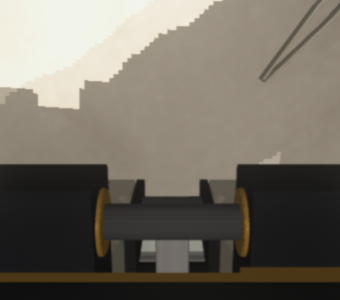

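Run:
```python
import numpy as np
th=np.r_[0,1.5,4,7.5,np.arange(12,173,4.5),172.5,175.5,178,179.5,180];th=np.unique(th);t=np.radians(th)
for i,(a,b) in enumerate(zip(92*np.diff(np.cos(t)),-92*np.diff(np.sin(t)))):
    print(f"{th[i+1]}:[{a:.1f},0,{b:.1f}]",end="\n" if i%10==9 else " ")
```

```text
1.5:[-0.0,0,-2.4] 4.0:[-0.2,0,-4.0] 7.5:[-0.6,0,-5.6] 12.0:[-1.2,0,-7.1] 16.5:[-1.8,0,-7.0] 21.0:[-2.3,0,-6.8] 25.5:[-2.9,0,-6.6] 30.0:[-3.4,0,-6.4] 34.5:[-3.9,0,-6.1] 39.0:[-4.3,0,-5.8]
43.5:[-4.8,0,-5.4] 48.0:[-5.2,0,-5.0] 52.5:[-5.6,0,-4.6] 57.0:[-5.9,0,-4.2] 61.5:[-6.2,0,-3.7] 66.0:[-6.5,0,-3.2] 70.5:[-6.7,0,-2.7] 75.0:[-6.9,0,-2.1] 79.5:[-7.0,0,-1.6] 84.0:[-7.1,0,-1.0]
88.5:[-7.2,0,-0.5] 93.0:[-7.2,0,0.1] 97.5:[-7.2,0,0.7] 102.0:[-7.1,0,1.2] 106.5:[-7.0,0,1.8] 111.0:[-6.8,0,2.3] 115.5:[-6.6,0,2.9] 120.0:[-6.4,0,3.4] 124.5:[-6.1,0,3.9] 129.0:[-5.8,0,4.3]
133.5:[-5.4,0,4.8] 138.0:[-5.0,0,5.2] 142.5:[-4.6,0,5.6] 147.0:[-4.2,0,5.9] 151.5:[-3.7,0,6.2] 156.0:[-3.2,0,6.5] 160.5:[-2.7,0,6.7] 165.0:[-2.1,0,6.9] 169.5:[-1.6,0,7.0] 172.5:[-0.8,0,4.8]
175.5:[-0.5,0,4.8] 178.0:[-0.2,0,4.0] 179.5:[-0.1,0,2.4] 180.0:[-0.0,0,0.8]
```

Emit:
apply_moves:
  targets:
    - {"travel":[0,0,-2.4],"roll":0,"jaw":18}
    - {"travel":[-0.2,0,-4],"roll":0,"jaw":18}
    - {"travel":[-0.6,0,-5.6],"roll":0,"jaw":18}
    - {"travel":[-1.2,0,-7.1],"roll":0,"jaw":18}
    - {"travel":[0,0,0],"roll":0,"jaw":18}

```text
clock: 8.7
tool_pos: [0.4589, 0.1407, 0.0635]
orientation: [180.0, 0.0, -175.7]
force: [2.2, 1.8, -4.4]
opening: 0.0238
gripper_force: 30.0
```

Emit:
apply_moves:
  targets:
    - {"travel":[-0.8,0,-3.5],"roll":0,"jaw":18}
    - {"travel":[-1,0,-3.5],"roll":0,"jaw":18}
    - {"travel":[-2.3,0,-6.8],"roll":0,"jaw":18}
    - {"travel":[-2.9,0,-6.6],"roll":0,"jaw":18}
    - {"travel":[-3.4,0,-6.4],"roll":0,"jaw":18}
    - {"travel":[-3.9,0,-6.1],"roll":0,"jaw":18}
    - {"travel":[-4.3,0,-5.8],"roll":0,"jaw":18}
    - {"travel":[0,0,0],"roll":0,"jaw":18}

```text
clock: 9.5
tool_pos: [0.4772, 0.142, 0.1021]
orientation: [180.0, -0.0, -175.7]
force: [-4.0, 5.9, -1.5]
opening: 0.0235
gripper_force: 30.0
```

Emit:
apply_moves:
  targets:
    - {"travel":[-4.8,0,-5.4],"roll":0,"jaw":18}
    - {"travel":[-5.2,0,-5],"roll":0,"jaw":18}
    - {"travel":[-5.6,0,-4.6],"roll":0,"jaw":18}
    - {"travel":[-5.9,0,-4.2],"roll":0,"jaw":18}
    - {"travel":[-6.2,0,-3.7],"roll":0,"jaw":18}
    - {"travel":[-6.5,0,-3.2],"roll":0,"jaw":18}
    - {"travel":[-6.7,0,-2.7],"roll":0,"jaw":18}
    - {"travel":[-6.9,0,-2.1],"roll":0,"jaw":18}

```text
clock: 10.3
tool_pos: [0.5241, 0.1457, 0.1329]
orientation: [180.0, -0.1, -175.7]
force: [-6.4, 7.4, 3.6]
opening: 0.0234
gripper_force: 30.0
```

Emit:
apply_moves:
  targets:
    - {"travel":[0,0.8,0],"roll":0,"jaw":18}

```text
clock: 10.4
tool_pos: [0.5246, 0.1459, 0.133]
orientation: [-180.0, -0.1, -175.7]
force: [-3.9, 0.4, 6.5]
opening: 0.0235
gripper_force: 30.0
```

Run:
```python
from h import *
a=ctrl.snapshot("scene")[150:300,280:460,::-1];b=ctrl.snapshot("top")[150:290,310:450,::-1]
cv2.imwrite("pics/s5.png",np.hstack([cv2.resize(a,(480,400),interpolation=2),cv2.resize(b,(320,400),interpolation=2)]))
print(ctrl.get_obs()["force"])
```

```text
[-3.80591621  3.01171773  5.45555795]
```

View pics/s5.png

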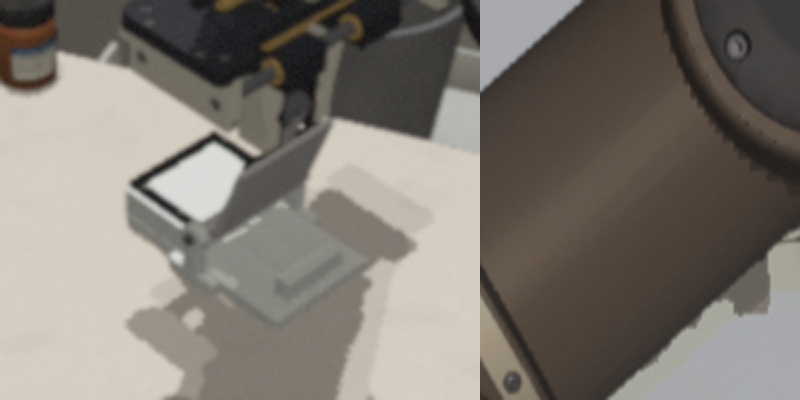

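The leaf is near upright in the fingers at about (270,180). The disc hasn't fallen out on the visible side, so I'll continue the swing.

Emit:
apply_moves:
  targets:
    - {"travel":[-3.5,0,-0.8],"roll":0,"jaw":18}
    - {"travel":[-7,0,-1.2],"roll":0,"jaw":18}
    - {"travel":[-7.2,0.2,-1],"roll":0,"jaw":18}
    - {"travel":[-7.2,0,0],"roll":0,"jaw":18}
    - {"travel":[-7.2,0.2,0.7],"roll":0,"jaw":18}
    - {"travel":[-7.1,0,1.2],"roll":0,"jaw":18}
    - {"travel":[-7,0.2,1.8],"roll":0,"jaw":18}
    - {"travel":[-6.8,0,2.3],"roll":0,"jaw":18}

```text
clock: 11.3
tool_pos: [0.5791, 0.1503, 0.1316]
orientation: [-180.0, 0.2, -175.7]
force: [-0.5, -0.4, 10.8]
opening: 0.0236
gripper_force: 30.0
```

Emit:
apply_moves:
  targets:
    - {"travel":[-3.6,0,0],"roll":0,"jaw":18}
    - {"travel":[-6.6,0,2.7],"roll":0,"jaw":18}
    - {"travel":[-6.4,0.2,3.2],"roll":0,"jaw":18}
    - {"travel":[-6.1,0,3.7],"roll":0,"jaw":18}
    - {"travel":[-5.8,0,4.3],"roll":0,"jaw":18}
    - {"travel":[-5.4,0,4.8],"roll":0,"jaw":18}
    - {"travel":[-5,0,5.2],"roll":0,"jaw":18}

```text
clock: 12.0
tool_pos: [0.6182, 0.1534, 0.1072]
orientation: [-180.0, 0.2, -175.7]
force: [2.6, -0.7, 7.0]
opening: 0.0237
gripper_force: 30.0
```

Emit:
apply_moves:
  targets:
    - {"travel":[-4.6,0,5.6],"roll":0,"jaw":18}
    - {"travel":[-4.2,0,5.9],"roll":0,"jaw":18}
    - {"travel":[-3.7,0,6.2],"roll":0,"jaw":18}
    - {"travel":[-3.2,0,6.5],"roll":0,"jaw":18}
    - {"travel":[-2.7,0,6.7],"roll":0,"jaw":18}
    - {"travel":[-2.1,0,6.9],"roll":0,"jaw":18}

```text
clock: 12.6
tool_pos: [0.6399, 0.1552, 0.0697]
orientation: [-180.0, 0.3, -175.6]
force: [6.3, -1.9, 5.0]
opening: 0.0233
gripper_force: 30.0
```

Emit:
apply_moves:
  targets:
    - {"travel":[-1.5,0,6],"roll":0,"jaw":18}
    - {"travel":[-0.8,0,5.4],"roll":0,"jaw":18}
    - {"travel":[-0.4,0,4.5],"roll":0,"jaw":18}
    - {"travel":[-0.2,0,4],"roll":0,"jaw":18}
    - {"travel":[0,0,2.4],"roll":0,"jaw":18}
    - {"travel":[0,0,1],"roll":0,"jaw":18}
    - {"travel":[0,0,0],"roll":0,"jaw":18}

```text
clock: 13.3
tool_pos: [0.6435, 0.1555, 0.0464]
orientation: [180.0, 0.4, -175.6]
force: [10.5, -1.5, 2.5]
opening: 0.0234
gripper_force: 30.0
```

Emit:
apply_moves:
  targets:
    - {"travel":[-0.8,0,1.2],"roll":0,"jaw":18}
    - {"travel":[0,0,1],"roll":0,"jaw":18}
    - {"travel":[0,0,0],"roll":0,"jaw":18}

```text
clock: 13.6
tool_pos: [0.6435, 0.1555, 0.0439]
orientation: [180.0, 0.3, -175.7]
force: [7.7, -1.8, 2.3]
opening: 0.0235
gripper_force: 30.0
```

Emit:
apply_moves:
  targets:
    - {"travel":[-0.5,0,1],"roll":0,"jaw":18}
    - {"travel":[0,0,0.5],"roll":0,"jaw":18}
    - {"travel":[0,0,0],"roll":0,"jaw":18}

```text
clock: 13.9
tool_pos: [0.6436, 0.1555, 0.0423]
orientation: [-180.0, 0.3, -175.7]
force: [6.6, -1.2, 2.3]
opening: 0.0236
gripper_force: 30.0
```

Emit:
apply_moves:
  targets:
    - {"travel":[0,0,1],"roll":0,"jaw":18}
    - {"travel":[0,0,1],"roll":0,"jaw":18}
    - {"travel":[0,0,0],"roll":0,"jaw":18}

```text
clock: 14.2
tool_pos: [0.6436, 0.1555, 0.041]
orientation: [-180.0, 0.3, -175.6]
force: [3.9, -1.8, 7.0]
opening: 0.0239
gripper_force: 30.0
```

Contact felt. I'll release, retreat up and away, and check.

Emit:
apply_moves:
  targets:
    - {"travel":[0,0,0],"roll":0,"jaw":45}
    - {"travel":[0,0,0],"roll":0,"jaw":45}
    - {"travel":[0,0,0],"roll":0,"jaw":45}
    - {"travel":[0,0,0],"roll":0,"jaw":45}
    - {"travel":[0,0,-15],"roll":0,"jaw":45}
    - {"travel":[0,0,-35],"roll":0,"jaw":45}
    - {"travel":[25,0,-40],"roll":0,"jaw":45}
    - {"travel":[35,0,-25],"roll":0,"jaw":45}
    - {"travel":[15,0,0],"roll":0,"jaw":45}
    - {"travel":[0,0,0],"roll":0,"jaw":45}

```text
clock: 15.2
tool_pos: [0.565, 0.1503, 0.1562]
orientation: [179.9, 0.1, -175.7]
force: [0.0, -0.1, 0.2]
opening: 0.0448
gripper_force: 0.0
```

Run:
```python
from h import *
M=T();np.save("M6.npy",M);w=ctrl.snapshot("wrist")[80:330,190:450,::-1]
a=ctrl.snapshot("scene")[170:290,310:440,::-1];print(M[:3,3])
cv2.imwrite("pics/s6.png",np.hstack([cv2.resize(a,(390,400),interpolation=2),cv2.resize(w,(410,400),interpolation=2)]))
```

```text
[0.56502216 0.15025892 0.15624112]
```

View pics/s6.png

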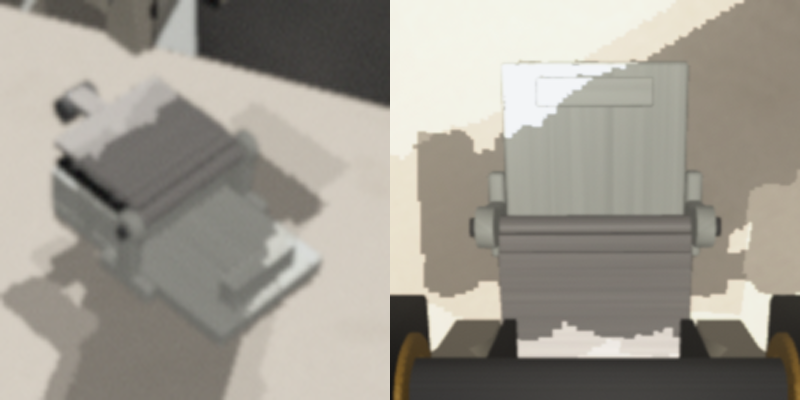

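The leaf is over the fixed half and the knob is at scene crop (75,103). I'll check that it's fully shut by comparing it with the knob's projected position for angles of 180°, 175° and 170°.

Run:
```python
from h import *
i=ctrl.snapshot("scene")[180:270,315:415,::-1].copy();i=cv2.resize(i,(800,600),fx=0,fy=0,interpolation=2) if 0 else cv2.resize(i,(660,594),interpolation=2)
c=ctrl.calibration("scene");E=np.linalg.inv(c["extrinsics"]);a=np.radians(4.3);ex=np.array([np.cos(a),np.sin(a)]);ey=np.array([-ex[1],ex[0]])
for t,col in((180,(0,0,255)),(174,(0,255,0)),(168,(255,0,0))):
  for s in(-.012,.012):
    r=np.radians(t);p=np.r_[np.array([.5485,.147])-.092*np.cos(r)*ex+s*ey,.039+.092*np.sin(r),1]
    q=c["K"]@(E@p)[:3];q=q[:2]/q[2];print(t,q);cv2.circle(i,(int((q[0]-315+.5)*6.6),int((q[1]-180+.5)*6.6)),4,col,-1)
cv2.imwrite("pics/s7.png",i)
```

```text
180 [340.1110068  197.76964457]
180 [330.16647792 203.42601623]
174 [340.39999812 193.61538745]
174 [330.38851205 199.26123919]
168 [341.08204501 189.70886667]
168 [331.00258605 195.34982012]
```

View pics/s7.png

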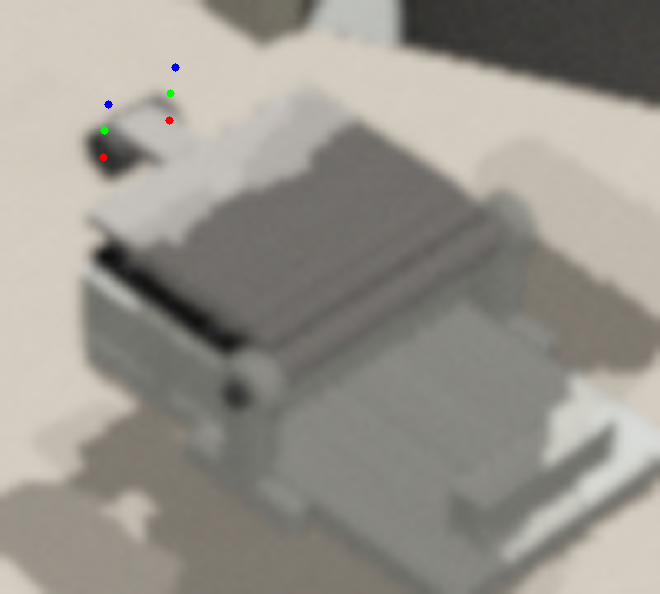

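By projection the knob end, at about (105,150), lies within about 1.5° of shut. I'll confirm it with a gentle fingertip press on the knob, whose top should be at 47 mm.

Emit:
apply_moves:
  targets:
    - {"travel":[-30,0,0],"roll":0,"jaw":0}
    - {"travel":[-45,0,0],"roll":0,"jaw":0}
    - {"travel":[0,0,20],"roll":0,"jaw":0}
    - {"travel":[0,0,30],"roll":0,"jaw":0}
    - {"travel":[0,0,20],"roll":0,"jaw":0}
    - {"travel":[0,0,10],"roll":0,"jaw":0}
    - {"travel":[0,0,0],"roll":0,"jaw":0}
    - {"travel":[0,0,0],"roll":0,"jaw":0}

```text
clock: 16.15
tool_pos: [0.6417, 0.1558, 0.0739]
orientation: [-180.0, 0.0, -175.7]
force: [-0.0, -0.6, 0.2]
opening: 0.0006
gripper_force: 0.0
```

Emit:
apply_moves:
  targets:
    - {"travel":[0,0,2],"roll":0,"jaw":0}
    - {"travel":[0,0,2],"roll":0,"jaw":0}
    - {"travel":[0,0,1],"roll":0,"jaw":0}
    - {"travel":[0,0,0],"roll":0,"jaw":0}

```text
clock: 16.55
tool_pos: [0.6412, 0.1559, 0.0693]
orientation: [180.0, 0.1, -175.7]
force: [-1.6, 0.2, 3.2]
opening: 0.0006
gripper_force: 1.6
```

Emit:
apply_moves:
  targets:
    - {"travel":[0,0,0.7],"roll":0,"jaw":0}
    - {"travel":[0,0,0.7],"roll":0,"jaw":0}
    - {"travel":[0,0,0],"roll":0,"jaw":0}

```text
clock: 16.85
tool_pos: [0.6413, 0.1559, 0.0691]
orientation: [180.0, 0.1, -175.7]
force: [-5.6, 0.4, 12.0]
opening: 0.0002
gripper_force: 6.5
```

The press was stiff, with contact at a TCP height of 69 mm, which is where a shut knob should be. The nest is fully shut, so I'll retreat and hand in.

Emit:
apply_moves:
  targets:
    - {"travel":[0,0,-10],"roll":0,"jaw":0}
    - {"travel":[0,0,-30],"roll":0,"jaw":0}
    - {"travel":[0,0,-40],"roll":0,"jaw":0}
    - {"travel":[0,0,-30],"roll":0,"jaw":0}
    - {"travel":[0,0,0],"roll":0,"jaw":0}
    - {"travel":[0,0,0],"roll":0,"jaw":0}

```text
clock: 17.45
tool_pos: [0.6412, 0.1559, 0.1782]
orientation: [179.9, 0.1, -175.7]
force: [-0.0, 0.5, -1.2]
opening: 0.0007
gripper_force: 0.0
```

```bash
python3 -c "
from plant import ctrl
print(ctrl.get_obs()['tool_pos'],ctrl.close_job())"
```

```text
the job is handed in; nothing more can be done
[0.64116245 0.15593777 0.17817074] None
```

I laid the disc face up in the middle of the leaf and swung the leaf fully shut (confirmed by a press on the knob), then handed in at about 17.5 s with the arm clear; the disc can't be seen inside the shut nest, so its turning over is inferred.

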